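# Lock the fresh filter into the fume extractor

### The arm

A 7-joint arm with a two-finger parallel gripper is mounted at the origin on the work surface. World frame = base frame: x ahead of the robot, y to its left, z up, the work surface at z = 0. Lengths are in m, angles in rad, forces in N, time in s.
With the tool pointing down it reaches from about 0.425 to 0.875 m from the base axis. Payload 4.7 kg.
Tool frame: the origin (TCP) lies at the very end of the fingers, on their centre line; the grasp point (between the pads) lies 19 mm behind it; z points along the fingers, y is the line along which they close (so a half turn about z gives the same grasp; the last joint's range is limited). The gripper opens to 87 mm and grips with 3 to 60 N. Pads are 19 mm wide; open, the fingers measure 117 mm over their backs; the gripper's body (75 mm by 190 mm) begins 51 mm behind the grasp point.
Start: joints at [1.29, 0.321, -0.07, 1.45, 0.023, 1.371, -0.057], TCP at [0.189, -0.622, 0.223] pointing down, gripper open.
Joint ranges: [-2.86, 2.86], [-0.3, 2.09], [-1.38, 1.24], [0.06, 2.45], [-1.56, 4.7], [0.09, 2.05], [-2.69, 2.69]. Speed limits (rad/s): [2.57, 2.57, 3.14, 3.14, 3.14, 3.14, 3.14].

### API

Orientations are given as a rotation vector (axis times angle).
In Python, from bench import ctrl, imaging, ticket gives the robot as it stands.
- The arm moves only by the tool jog_arm, never from a script. Its argument "rows" is text: rows parted by semicolons, each of 7 numbers parted by spaces: the shift along the tool's x, y, z in cm, then the turn, a rotation vector about the tool's x, y, z in rad, then the closure, from -1 (fully open) to 1 (shut), so that 0 is half open. A call has 1 to 5 rows; each row shifts and turns the commanded pose from where the row before left it, along the tool's axes as they then stand; what a row does not reach is not made up. A row lasts 1/8 s, in which the tool goes at most 62.5 mm and 10.7 degrees, less where a joint would pass 70% of its speed; a pose out of reach is approached as far as the arm can. A call with a gripper value outside its range is refused whole. The fingers move at their own pace and stop on an object; "force" is the grip in N (left out, the last holds). Time passes only in rows, so rows that do not move let the fingers close. It gives the time, the measured TCP pose, the force, the opening and the grip force at its end, in the units of the state.
- ctrl.get_state(): the state, without advancing time (a new reading comes with each control period).
- imaging.get_image(name): name is "scene" or "top"; returns a dict with "img" (384x512x3 uint8, blue, green, red), "vertical_fov" (degrees; the focal length in pixels is half the picture's height over the tangent of half this angle, whatever the lens; pixels are square), "cx", "cy" (the principal point, pixels), "origin" and "orientation" of the camera in the world. Camera axes: x right, y down, z forward; pixel columns grow to the right and rows downward; lengths in m; the calibration is good to about 2 mm. A picture is of the moment at which its call begins. There is no depth.
- ticket.close_job(): hands the job in; it is judged then, once.
The state is a dict: "time": time; "joint_positions": joint angles; "qd": joint speeds; "joint_torque": joint torques, N m; "position": TCP position; "tool_rot": TCP orientation; "ft_force": force on the tool from outside, world axes, zero at the start; "torque": the same for the moment, N m; "grip_width": opening from 0.0 (shut) to 1.0 (fully open); "grip_force": force on a finger pad.
Only numpy, scipy, OpenCV 4.12 (cv2) and the standard library are available. Lean on these libraries where they do the work, as an engineer would, in place of code of your own. Each camera call takes 0.05 s, during which the arm holds its last target. There are 200 camera calls.

### The job

Fit the fresh white filter into the round socket on top of the fume extractor: set its two lugs into the two notches, push it down against the spring, turn it a quarter turn clockwise as seen from above and let go, so that it springs up into its lock and stays there upright. Leave the dirty brown filter standing where it is.

Things in the scene. Friction and masses are not known exactly. Their poses are not given: they have to be found in the camera images.
- fresh_filter: Fresh filter, loose, upright: white round body 50 mm diameter, 46 high, foot tapering to 36. Blue grip bar on top, 44 long (x), 14 thick (y), 46 to 84 mm above the underside. Two steel lugs under the bar's ends, along +x and -x: 10 wide, 84 over the tips, 10 to 18 mm above the underside. 0.1 to 0.2 kg. Origin: centre of the underside, z up. A half turn about z makes no difference.
- used_filter: Dirty filter, not to be used: same shape, size and blue bar as the fresh one but with a dark brown body. Loose, upright on the bench. Origin: centre of the underside, x along the bar.
- socket (a point): Socket on the blue fixed extractor (210 x 190, 82 mm high): centre of its aluminium collar's top, 100 mm above the bench, collar 122 across, bore 64. x runs through the two notches (red dots; open 30 degrees either side of x, 104 mm across), y through the locked places (green dots), z up. Clockwise from above, a pushed-in filter turns to a stop at 100 degrees; from 75 on it locks on release.
- plate (a joint): Travel of the sprung plate in the socket, m, down positive; 5 N at 0, 14 N at 0.020 (hard stop). A filter set in the notches rests on it, underside 16 mm below the collar's top. Push that to between 28 and 36 mm (travel 0.012 to 0.020) to turn it. Let go after 75 to 100 degrees it rises into the lock: underside 22 mm below, travel 0.006. Turned less it stays at 27 mm, not locked.

How it is judged:
By the outcome, as a careful person would: the job done as asked, in the order asked, and still so for the second after the job is handed in, with the robot touching nothing.
It also fails if it takes over 45 s, if anything falls off the work surface, if the arm or the gripper's body presses on something with over 40 N, if the wrist force passes 120 N, or if a joint passes its speed limit or range.

## Working session

There is one attempt and no reset: what is moved stays moved. The work goes in short steps, Python scripts to look and compute and a tool call to move; the robot and the scene stay as the last step left them, time stands still between calls to the robot, and variables do not carry over. Pictures are saved under pics/ and viewed, at most 10 in all, crops included, and the job is handed in when it is done.

Besides the shell and the picture viewer there is one more tool, called in YAML: its name, and indented under it one key for each argument. jog_arm: Moves the arm, as the interface text tells. Its arguments: {"type":"object","properties":{"rows":{"type":"string"},"force":{"type":"number"}},"required":["rows"]}

```bash
mkdir -p pics; python3 - <<'E'
from bench import ctrl, imaging
import cv2,numpy as np,pickle
s=ctrl.get_state(); print(s['time'],s['position'],s['tool_rot'],s['grip_width'])
d={}
for n in('top','scene'):
    r=imaging.get_image(n); d[n]=r; cv2.imwrite(f'pics/{n}0.png',r['img']); print(n,{k:v for k,v in r.items() if k!='img'})
pickle.dump(d,open('d0.pkl','wb'))
E
```

```text
0.0 [ 0.1886424  -0.6214569   0.22147023] [-3.10567278e+00 -4.61166425e-01  6.09672694e-04] 0.9990121297828647
top {'vertical_fov': 57.863583017593285, 'cx': 252.92111758309227, 'cy': 187.50280058125927, 'origin': array([0.49454022, 0.01796615, 0.75768787]), 'orientation': array([-2.17936255,  2.21114804, -0.0560865 ])}
scene {'vertical_fov': 49.50868516471811, 'cx': 252.64434699900426, 'cy': 188.3169297940531, 'origin': array([1.22303591, 0.10403051, 0.58136896]), 'orientation': array([-1.53273431, -1.79226337,  0.92322838])}
```

View pics/top0.png

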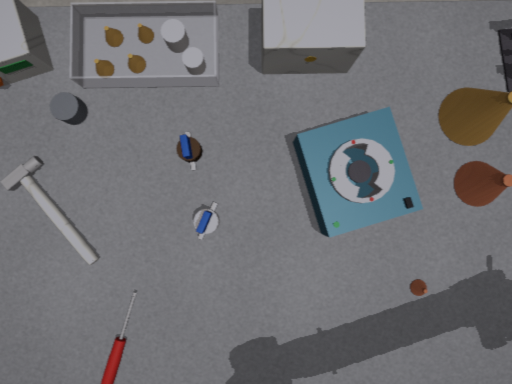

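View pics/scene0.png

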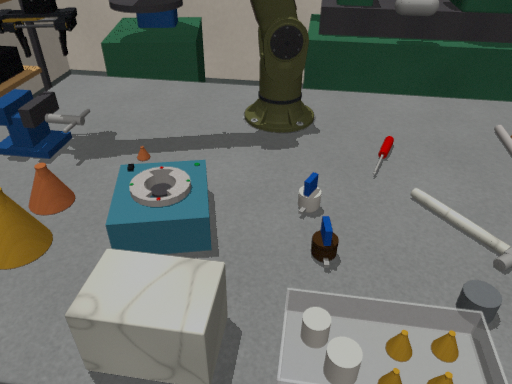

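The top view shows the fresh filter at about (206,222), the used one at (189,149), and the socket at (362,170). The socket's red dots are near (353,142) and (371,199). The scene view agrees. Next I'll zoom in and measure.

```bash
cat > h.py <<'E'
import numpy as np,cv2
from scipy.spatial.transform import Rotation as R
def ray(r,uv):
    f=192/np.tan(np.radians(r['vertical_fov'])/2)
    uv=np.atleast_2d(np.asarray(uv,float))
    d=np.c_[(uv[:,0]-r['cx'])/f,(uv[:,1]-r['cy'])/f,np.ones(len(uv))]
    return r['origin'],R.from_rotvec(r['orientation']).apply(d)
def plane(r,uv,z):
    o,d=ray(r,uv); return (o+d*((z-o[2])/d[:,2])[:,None])[:,:2]
def tri(r1,a,r2,b):
    o1,d1=ray(r1,a);o2,d2=ray(r2,b)
    A=np.c_[d1[0],-d2[0]];t=np.linalg.lstsq(A,o2-o1,rcond=None)[0]
    p,q=o1+d1[0]*t[0],o2+d2[0]*t[1]; return (p+q)/2,np.linalg.norm(p-q)
def blobs(m,amin=3):
    n,l,s,c=cv2.connectedComponentsWithStats(m.astype(np.uint8)*255)
    return [(s[i,4],c[i].round(2),l==i) for i in range(1,n) if s[i,4]>=amin]
E
python3 - <<'E'
from h import *
import pickle
d=pickle.load(open('d0.pkl','rb'))
def crop(im,x,y,w,h,k): return cv2.resize(im[y:y+h,x:x+w],None,fx=k,fy=k,interpolation=cv2.INTER_NEAREST)
a=crop(d['top']['img'],175,190,60,60,6);b=crop(d['top']['img'],320,125,90,90,4);c=crop(d['scene']['img'],285,165,60,60,6);e=crop(d['scene']['img'],120,155,90,60,4)
o=np.zeros((600,760,3),np.uint8)
o[:360,:360]=a[:360];
o=np.zeros((600,800,3),np.uint8)
o[:300,:300]=cv2.resize(a,(300,300));o[:360,310:670]=b;o[300:600,:300]=cv2.resize(c,(300,300));o[360:600,310:670]=e
cv2.imwrite('pics/crop1.png',o)
for n in('top','scene'):
    r=d[n];h=cv2.cvtColor(r['img'],cv2.COLOR_BGR2HSV);H,S,V=h[...,0],h[...,1],h[...,2]
    for nm,m in(('red',((H<8)|(H>172))&(S>150)&(V>90)),('green',(H>45)&(H<75)&(S>120)),('bar',(H>108)&(H<130)&(S>150))):
        for a,cc,_ in blobs(m,4):
            z={'red':.1,'green':.1,'bar':.07}[nm]; print(n,nm,a,cc,plane(r,cc,z).round(4))
E
```

```text
top red 498 [112.98 362.29] [[0.2086 0.2812]]
top green 204 [14.82 66.28] [[0.7694 0.4743]]
top green 5 [390.8 161.4] [[ 0.5742 -0.2452]]
top green 5 [335.8 224. ] [[ 0.4572 -0.1374]]
top bar 196 [185.54 146.42] [[0.6139 0.1511]]
top bar 150 [203.55 221.86] [[0.4634 0.1162]]
scene red 182 [386.15 146.15] [[0.3341 0.2833]]
scene red 4 [161.   167.25] [[ 0.5055 -0.2052]]
scene red 8 [158.12 198.12] [[ 0.613 -0.174]]
scene green 133 [355.01   1.83] [[-1.2729  0.2825]]
scene green 490 [485.53   5.44] [[-1.2989  0.9626]]
scene green 9387 [407.65  65.07] [[-0.258   0.4159]]
scene green 4357 [154.67  50.41] [[-0.2722 -0.4977]]
scene green 8 [196.5 163.5] [[ 0.4787 -0.1339]]
scene green 5 [131.2 183.6] [[ 0.5744 -0.2444]]
scene bar 4 [20.5 98.5] [[ 0.1551 -0.774 ]]
scene bar 5 [316.6 178. ] [[0.4489 0.128 ]]
scene bar 4 [308.75 184.5 ] [[0.4768 0.1121]]
scene bar 20 [310.95 190.65] [[0.4989 0.1177]]
scene bar 7 [305.43 191.43] [[0.5036 0.1063]]
scene bar 45 [323.16 234.87] [[0.6355 0.1455]]
scene bar 6 [328.5 234. ] [[0.6315 0.1551]]
scene bar 7 [330.43 238.14] [[0.6424 0.1587]]
scene bar 5 [326.6 239.2] [[0.6464 0.1518]]
```

View pics/crop1.png

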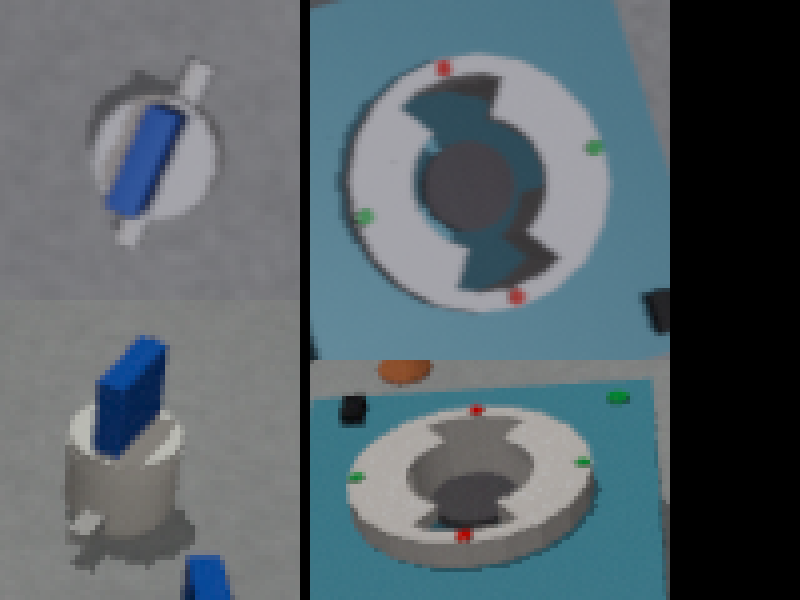

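The crops show the four socket dots, both lugs and the bar's top face clearly. In the top view the dots are at red (353.0,141.8) and (371.3,198.8), and green (390.8,161.5) and (333.3,178.5).

```bash
python3 - <<'E'
from h import *
import pickle
d=pickle.load(open('d0.pkl','rb'));t,s=d['top'],d['scene']
for r,p in((t,[(353.0,141.75),(371.25,198.75),(390.75,161.5),(333.25,178.5)]),(s,[(161,167.1),(158.1,198.3),(131.1,183.8),(187.75,180)])):
    q=plane(r,p,.1);print(q.round(4).tolist(),'c',q.mean(0).round(4))
    for a,b in((0,1),(2,3)): v=q[a]-q[b];print(np.hypot(*v).round(4),np.degrees(np.arctan2(v[1],v[0])).round(1))
lug=plane(t,[(215.1,202.7),(199.9,237.5)],.018);v=lug[0]-lug[1]
print('lug',lug.round(4).tolist(),lug.mean(0),np.hypot(*v),np.degrees(np.arctan2(v[1],v[0])))
for r,n,c0 in((t,'top',(204,222)),(s,'scene',(311,185))):
    h=cv2.cvtColor(r['img'],cv2.COLOR_BGR2HSV);m=(h[...,0]>100)&(h[...,0]<130)&(h[...,1]>120)
    for a,c,l in blobs(m,30):
        if np.hypot(*(c-c0))<15:
            print(n,a,c); b=r['img'][...,0]; l2=l&(b>130) if n=='top' else l
            y,x=np.nonzero(l2); print(len(x),x.mean(),y.mean())
            rect=cv2.minAreaRect(np.c_[x,y].astype(np.float32)); bx=cv2.boxPoints(rect)
            if n=='top':
                w=plane(t,bx,.084);print(w.round(4).tolist(),w.mean(0)); 
                for k in(0,1): v=w[k+1]-w[k];print(np.hypot(*v),np.degrees(np.arctan2(v[1],v[0])))
E
```

```text
[[0.613, -0.1744], [0.5038, -0.2057], [0.5741, -0.2451], [0.5432, -0.1348]] c [ 0.5585 -0.19  ]
0.1136 16.0
0.1145 -74.4
[[0.505, -0.2054], [0.6136, -0.1738], [0.5751, -0.2443], [0.5436, -0.1349]] c [ 0.5593 -0.1896]
0.1131 -163.8
0.1139 -74.0
lug [[0.5013, 0.0988], [0.4282, 0.1316]] [0.46475743 0.11520578] 0.08016153086503959 -24.17524398961153
top 169 [203.67 221.59]
131 202.74045801526717 221.90076335877862
[[0.4473, 0.1293], [0.4854, 0.113], [0.4808, 0.1023], [0.4427, 0.1186]] [0.46406071 0.11582762]
0.04138773218173748 -23.14065377708367
0.011636077839968338 -113.3424812974056
scene 224 [310.53 183.56]
224 310.5267857142857 183.5625
```

```bash
cat >> h.py <<'E'
def plan(x,y,z,yaw,n,frm=None,g=-1):
    """rows to bring TCP to x,y,z with tool y at world angle yaw(deg), tool down; frm=(pos,rotvec)"""
    if frm is None:
        from bench import ctrl
        s=ctrl.get_state(); frm=(s['position'],s['tool_rot']); print('t',s['time'])
    p,M=np.array(frm[0]),R.from_rotvec(frm[1])
    a=np.radians(yaw);T=R.from_matrix(np.c_[[np.sin(a),-np.cos(a),0],[np.cos(a),np.sin(a),0],[0,0,-1]].T if 0 else np.array([[-np.sin(a),np.cos(a),0],[np.cos(a),np.sin(a),0],[0,0,-1]]))
    # columns: tool x, tool y, tool z(down)
    T=R.from_matrix(np.column_stack([[-np.sin(a)*-1*-1*-1,-np.cos(a),0],[np.cos(a),np.sin(a),0],[0,0,-1]]))
    w=(M.inv()*T).as_rotvec()/n; st=(np.array([x,y,z])-p)/n
    for k in range(n):
        print(*(100*M.inv().apply(st)).round(2),*w.round(4),g,end=';\n'); M=M*R.from_rotvec(w)
    return [x,y,z],T.as_rotvec()
E
python3 - <<'E'
# tidy plan(): keep a single definition of T
s=open('h.py').read().split('\n')
s=[l for l in s if 'if 0 else' not in l]
s=[l.replace('[-np.sin(a)*-1*-1*-1,-np.cos(a),0]','[np.sin(a),-np.cos(a),0]').replace('    T=R.from_matrix(np.col','    a=np.radians(yaw);T=R.from_matrix(np.col') for l in s]
open('h.py','w').write('\n'.join(s))
from sys import path;path.insert(0,'.')
from h import *
f=plan(.5,-.25,.22,0,10)
plan(.464,.1155,.18,66.3,8,f)
E
```

```text
t 0.1Traceback (most recent call last):
  File "<stdin>", line 8, in <module>
  File "h.py", line 24, in plan
    a=np.radians(yaw);T=R.from_matrix(np.column_stack([[np.sin(a),-np.cos(a),0],[np.cos(a),np.sin(a),0],[0,0,-1]]))
                        ~~~~~~~~~~~~~^^^^^^^^^^^^^^^^^^^^^^^^^^^^^^^^^^^^^^^^^^^^^^^^^^^^^^^^^^^^^^^^^^^^^^^^^^^^^^
  File "scipy/spatial/transform/_rotation.pyx", line 1143, in scipy.spatial.transform._rotation.Rotation.from_matrix
ValueError: Non-positive determinant (left-handed or null coordinate frame) in rotation matrix 0: [[ 0.  1.  0.]
 [-1.  0.  0.]
 [ 0.  0. -1.]].
```

```bash
sed -i 's/\[np.sin(a),-np.cos(a),0\]/[-np.sin(a),np.cos(a),0]/' h.py; python3 - <<'E'
from h import *
f=plan(.5,-.25,.22,0,10)
print()
plan(.464,.1155,.18,66.3,8,f)
E
```

```text
t 0.1
4.06 -2.65 0.02 -0.0002 -0.0001 -0.1276 -1;
4.36 -2.11 0.02 -0.0002 -0.0001 -0.1276 -1;
4.6 -1.54 0.02 -0.0002 -0.0001 -0.1276 -1;
4.75 -0.94 0.02 -0.0002 -0.0001 -0.1276 -1;
4.84 -0.33 0.02 -0.0002 -0.0001 -0.1276 -1;
4.84 0.29 0.02 -0.0002 -0.0001 -0.1276 -1;
4.76 0.9 0.02 -0.0002 -0.0001 -0.1276 -1;
4.61 1.5 0.02 -0.0002 -0.0001 -0.1276 -1;
4.38 2.07 0.02 -0.0002 -0.0001 -0.1276 -1;
4.08 2.62 0.02 -0.0002 -0.0001 -0.1276 -1;

4.57 -0.45 0.5 0.0 0.0 -0.1446 -1;
4.59 0.21 0.5 0.0 0.0 -0.1446 -1;
4.51 0.87 0.5 0.0 0.0 -0.1446 -1;
4.33 1.51 0.5 0.0 0.0 -0.1446 -1;
4.07 2.12 0.5 0.0 0.0 -0.1446 -1;
3.72 2.69 0.5 0.0 0.0 -0.1446 -1;
3.3 3.19 0.5 0.0 0.0 -0.1446 -1;
2.8 3.64 0.5 0.0 0.0 -0.1446 -1;
```

jog_arm:
  rows: "4.1 -2.6 0 0 0 -0.128 -1; 4.4 -2.1 0 0 0 -0.128 -1; 4.6 -1.5 0 0 0 -0.128 -1; 4.8 -0.9 0 0 0 -0.128 -1; 4.8 -0.3 0 0 0 -0.128 -1"

```text
time: 0.72
position: [0.3469, -0.4357, 0.2222]
tool_rot: [-2.801, -1.421, 0.0]
ft_force: [0.8, -0.3, -0.8]
grip_width: 0.999
grip_force: 0.0
```

jog_arm:
  rows: "4.8 0.3 0 0 0 -0.128 -1; 4.8 0.9 0 0 0 -0.128 -1; 4.6 1.5 0 0 0 -0.128 -1; 4.4 2.1 0 0 0 -0.128 -1; 4.1 2.6 0 0 0 -0.128 -1"

```text
time: 1.35
position: [0.502, -0.2495, 0.2222]
tool_rot: [-2.212, -2.23, 0.001]
ft_force: [0.9, -0.6, -0.5]
grip_width: 0.997
grip_force: 0.0
```

jog_arm:
  rows: "4.6 -0.5 0.5 0 0 -0.145 -1; 4.6 0.2 0.5 0 0 -0.145 -1; 4.5 0.9 0.5 0 0 -0.145 -1; 4.3 1.5 0.5 0 0 -0.145 -1; 4.1 2.1 0.5 0 0 -0.145 -1"

```text
time: 1.98
position: [0.4766, -0.0209, 0.1971]
tool_rot: [-1.277, -2.87, 0.001]
ft_force: [0.4, 0.1, 0.3]
grip_width: 1.003
grip_force: 0.0
```

jog_arm:
  rows: "3.7 2.7 0.5 0 0 -0.145 -1; 3.3 3.2 0.5 0 0 -0.145 -1; 2.8 3.6 0.5 0 0 -0.145 -1; 0 0 0 0 0 0 -1"

```text
time: 2.48
position: [0.4615, 0.1184, 0.1822]
tool_rot: [-0.622, -3.078, -0.001]
ft_force: [-0.1, -0.6, -0.6]
grip_width: 0.999
grip_force: 0.0
```

```bash
python3 - <<'E'
from h import *
from bench import ctrl,imaging
s=ctrl.get_state();print(s['position'],s['joint_positions'].round(2) if hasattr(s['joint_positions'],'round') else s['joint_positions'],s['ft_force'])
plan(.464,.1155,.10,66.3,3)
r=imaging.get_image('scene');cv2.imwrite('pics/s1.png',r['img'])
E
```

```text
[0.4615146  0.11837986 0.18219166] [ 0.57  0.01 -0.87  1.9   0.01  1.24  0.87] [-0.06524471 -0.63069751 -0.57299592]
t 2.475
-0.12 -0.06 2.74 0.0002 -0.0004 0.0049 -1;
-0.12 -0.06 2.74 0.0002 -0.0004 0.0049 -1;
-0.12 -0.06 2.74 0.0002 -0.0004 0.0049 -1;
```

View pics/s1.png

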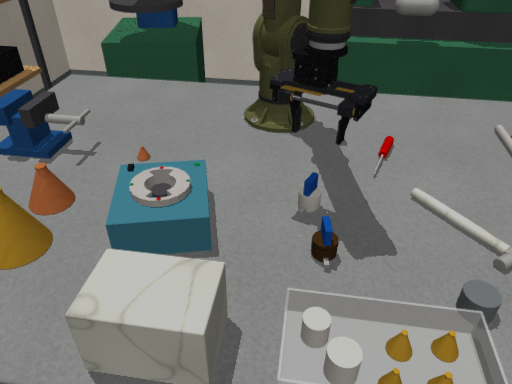

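The gripper is above the fresh filter, with fingertips near (296,128) and (343,142), and the path down is clear. Descending.

jog_arm:
  rows: "-0.12 -0.06 2.7 0 0 0.005 -1; -0.12 -0.06 2.7 0 0 0.005 -1; -0.12 -0.06 2.8 0 0 0.005 -1; 0 0 0 0 0 0 -1"

```text
time: 3.02
position: [0.4639, 0.1093, 0.0987]
tool_rot: [-0.661, -3.067, 0.002]
ft_force: [-0.3, 0.2, 0.6]
grip_width: 1.0
grip_force: 0.0
```

```bash
python3 - <<'E'
from h import *
from bench import imaging
plan(.464,.1155,.049,66.3,3)
import pickle
d={}
o=[]
for n,(x,y) in(('top',(165,180)),('scene',(265,140))):
    r=imaging.get_image(n);d[n]=r;o.append(cv2.resize(r['img'][y:y+90,x:x+90],None,fx=4,fy=4,interpolation=cv2.INTER_NEAREST))
pickle.dump(d,open('d1.pkl','wb'))
cv2.imwrite('pics/c2.png',np.hstack(o))
E
```

```text
t 3.025
0.07 0.19 1.66 -0.0008 -0.0014 -0.0036 -1;
0.08 0.19 1.66 -0.0008 -0.0014 -0.0036 -1;
0.08 0.19 1.66 -0.0008 -0.0014 -0.0036 -1;
```

View pics/c2.png

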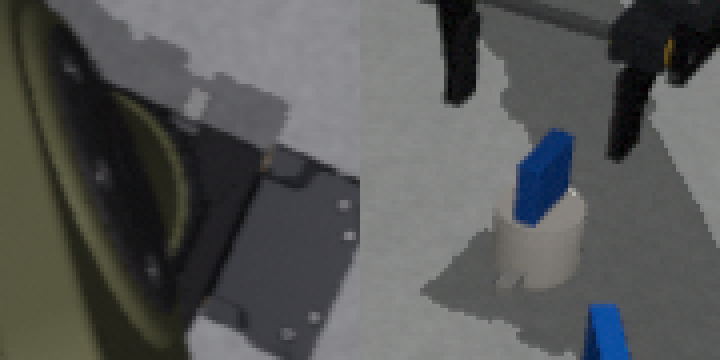

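The fingers straddle the bar. The left tip is at crop (455,100), the right at (620,155), and the bar top at about (545,145). I'll check the y offset.

```bash
python3 - <<'E'
from h import *
import pickle
from bench import ctrl
r=pickle.load(open('d1.pkl','rb'))['scene']
px=lambda x,y:(265+(x-360)/4-.5,140+y/4-.5)
print('fingers',plane(r,[px(455,103),px(620,158),px(537,130)],.099).round(4))
q=plane(r,[px(516,167),px(536,175),px(575,141),px(554,131)],.084);print('bar',q.round(4),q.mean(0))
s=ctrl.get_state();print(s['time'],s['position'],s['qd'])
E
```

```text
fingers [[0.4525 0.0643]
 [0.4923 0.1532]
 [0.4724 0.1095]]
bar [[0.4869 0.1003]
 [0.4927 0.1111]
 [0.4568 0.1305]
 [0.4486 0.1189]] [0.47122876 0.11521302]
3.125 [0.46590648 0.11049058 0.10102232] [-4.66911241e-04 -1.59941730e-02 -9.27145596e-03 -1.87688908e-02
  9.61047845e-04 -2.32657486e-03 -5.94684516e-05]
```

jog_arm:
  rows: "0.1 0.2 1.7 0 0 0 -1; 0.1 0.2 1.7 0 0 0 -1; 0.1 0.1 1.7 0 0 0 -1; 0 0 0 0 0 0 -1; 0 0 0 0 0 0 -1"

```text
time: 3.75
position: [0.4649, 0.1172, 0.0495]
tool_rot: [-0.657, -3.072, -0.0]
ft_force: [0.8, -0.1, 0.3]
grip_width: 0.999
grip_force: 0.0
```

```bash
python3 - <<'E'
from h import *
from bench import imaging,ctrl
s=ctrl.get_state();print(s['position'],s['tool_rot'],s['ft_force'])
r=imaging.get_image('scene');cv2.imwrite('pics/c3.png',cv2.resize(r['img'][130:230,255:375],None,fx=5,fy=5,interpolation=cv2.INTER_NEAREST))
s=ctrl.get_state();print(s['position'])
E
```

```text
[0.46485466 0.11724002 0.04951637] [-6.57051289e-01 -3.07191164e+00 -2.96692331e-04] [ 0.81006163 -0.07128585  0.32661757]
[0.4651778  0.11721317 0.04985093]
```

View pics/c3.png

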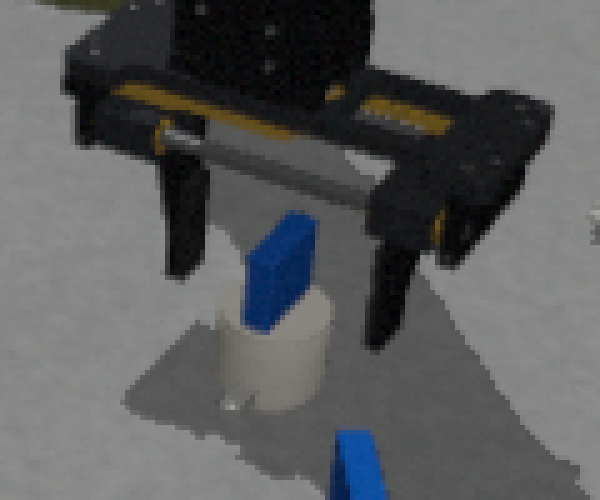

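The fingers straddle the bar symmetrically: tips at crop (182,275) and (378,347), bar foot at about (278,305). Closing.

jog_arm:
  rows: "0 0 0 0 0 0 1; 0 0 0 0 0 0 1; 0 0 0 0 0 0 1; 0 0 0 0 0 0 1; 0 0 0 0 0 0 1"
  force: 45

```text
time: 4.42
position: [0.4648, 0.1169, 0.0495]
tool_rot: [0.658, 3.072, -0.0]
ft_force: [0.2, -0.1, 0.4]
grip_width: 0.517
grip_force: 0.0
```

jog_arm:
  rows: "0 0 0 0 0 0 1; 0 0 0 0 0 0 1; 0 0 0 0 0 0 1"

```text
time: 4.8
position: [0.4647, 0.1169, 0.0495]
tool_rot: [-0.658, -3.072, 0.0]
ft_force: [-0.6, -0.4, 0.7]
grip_width: 0.172
grip_force: 0.4
```

jog_arm:
  rows: "0 0 -3 0 0 0 1; 0 0 -4 0 0 0 1; 0 0 -4 0 0 0 1; 0 0 -3 0 0 0 1; 0 0 0 0 0 0 1"

```text
time: 5.42
position: [0.4662, 0.1173, 0.1913]
tool_rot: [0.657, 3.068, 0.001]
ft_force: [0.3, -0.1, -1.9]
grip_width: 0.158
grip_force: 45.0
```

```bash
python3 - <<'E'
from h import *
plan(.559,-.190,.19,106,9,g=1)
E
```

```text
t 5.425
-2.34 -2.69 0.02 -0.0 0.0005 -0.0779 1;
-2.12 -2.87 0.02 -0.0 0.0005 -0.0779 1;
-1.89 -3.02 0.02 -0.0 0.0005 -0.0779 1;
-1.65 -3.16 0.02 -0.0 0.0005 -0.0779 1;
-1.4 -3.28 0.02 -0.0 0.0005 -0.0779 1;
-1.14 -3.38 0.02 -0.0 0.0005 -0.0779 1;
-0.88 -3.46 0.02 -0.0 0.0005 -0.0779 1;
-0.6 -3.52 0.01 -0.0 0.0005 -0.0779 1;
-0.33 -3.55 0.01 -0.0 0.0005 -0.0779 1;
```

jog_arm:
  rows: "-2.3 -2.7 0 0 0 -0.078 1; -2.1 -2.9 0 0 0 -0.078 1; -1.9 -3.0 0 0 0 -0.078 1; -1.7 -3.2 0 0 0 -0.078 1; -1.4 -3.3 0 0 0 -0.078 1"

```text
time: 6.05
position: [0.5153, -0.0553, 0.1873]
tool_rot: [-0.046, -3.138, -0.001]
ft_force: [0.5, -0.2, -2.0]
grip_width: 0.16
grip_force: 45.0
```

jog_arm:
  rows: "-1.1 -3.4 0 0 0 -0.078 1; -0.9 -3.5 0 0 0 -0.078 1; -0.6 -3.5 0 0 0 -0.078 1; -0.3 -3.5 0 0 0 -0.078 1; 0 0 0 0 0 0 1"

```text
time: 6.68
position: [0.5557, -0.1944, 0.1865]
tool_rot: [0.431, -3.108, -0.002]
ft_force: [0.1, -0.6, -2.0]
grip_width: 0.156
grip_force: 45.0
```

```bash
python3 - <<'E'
from h import *
from bench import imaging,ctrl
import pickle
plan(.559,-.190,.146,106,1,g=1)
s=ctrl.get_state();print(s['position'],np.array(s['joint_positions']).round(2))
r={n:imaging.get_image(n) for n in('scene','top')};pickle.dump(r,open('d2.pkl','wb'))
cv2.imwrite('pics/c4.png',np.hstack([cv2.resize(r['scene']['img'][95:235,100:220],(480,560),interpolation=0),cv2.resize(r['top']['img'][110:230,320:400],(320,480),interpolation=0).copy() if 0 else cv2.resize(r['top']['img'][100:240,325:405],(320,560),interpolation=0)]))
s=ctrl.get_state();print(s['position'])
E
```

```text
t 6.675
-0.45 0.33 4.05 0.0018 -0.0033 -0.0039 1;
[ 0.55570663 -0.19444285  0.1865421 ] [ 0.86  0.28 -0.67  1.64  0.18  1.29  2.  ]
[ 0.55605481 -0.19009035  0.18744833]
```

View pics/c4.png

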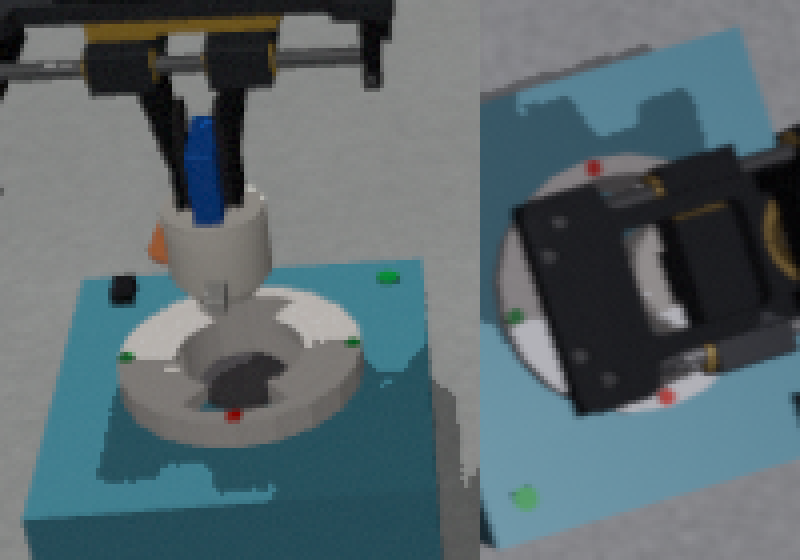

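The filter hangs upright over the socket. In the left crop its body spans columns 162–271 and the near lug is at (217,293), roughly toward the red dot at (234,415). I'll average the state readings and check laterally.

```bash
python3 - <<'E'
from h import *
from bench import imaging,ctrl
import pickle
P=[];Q=[]
for i in range(8):
    imaging.get_image('top');s=ctrl.get_state();P.append(s['position']);Q.append(s['tool_rot'])
P=np.array(P);p=P.mean(0);print(p,P.std(0));q=np.array(Q)[-1]
print('yaw of tool y',[np.degrees(np.arctan2(*R.from_rotvec(v).as_matrix()[[1,0],1])).round(1) for v in Q])
r=pickle.load(open('d2.pkl','rb'))['scene']
f=192/np.tan(np.radians(r['vertical_fov'])/2)
def col(w):
    c=R.from_rotvec(r['orientation']).inv().apply(np.array(w)-r['origin']);return (f*c[:2]/c[2]+[r['cx'],r['cy']]).round(1)
for z in(.15,.165,.18): print('axis at socket centre expected px',col([.559,-.19,z]),'at tcp',col([p[0],p[1],z]))
print('seen',(100+216.5/4-.5,95+240/4-.5))
plan(.559,-.190,.146,106,1,frm=(p,q),g=1)
E
```

```text
[ 0.55679586 -0.18963568  0.18913334] [0.00023354 0.00044889 0.0005787 ]
yaw of tool y [np.float64(106.1), np.float64(106.1), np.float64(106.2), np.float64(106.2), np.float64(106.2), np.float64(106.1), np.float64(106.1), np.float64(106.1)]
axis at socket centre expected px [156.3 160.9] at tcp [156.8 160.3]
axis at socket centre expected px [155.3 154.3] at tcp [155.9 153.7]
axis at socket centre expected px [154.3 147.6] at tcp [154.8 147. ]
seen (153.625, 154.5)
-0.2 -0.09 4.31 -0.0005 0.0001 0.0017 1;
```

jog_arm:
  rows: "-0.2 0 1.5 0 0 0 1; 0 0 1.5 0 0 0 1; 0 0 1.0 0 0 0 1; 0 0 0.5 0 0 0 1; 0 0 0.3 0 0 0 1"

```text
time: 7.8
position: [0.5589, -0.1903, 0.1412]
tool_rot: [0.439, -3.111, -0.0]
ft_force: [0.8, 0.2, -1.2]
grip_width: 0.156
grip_force: 45.0
```

jog_arm:
  rows: "0 0 0.3 0 0 0 1; 0 0 0.3 0 0 0 1; 0 0 0.3 0 0 0 1; 0 0 0 0 0 0 1"

```text
time: 8.3
position: [0.5592, -0.1904, 0.1332]
tool_rot: [-0.439, 3.11, -0.001]
ft_force: [-1.4, -0.8, 3.2]
grip_width: 0.158
grip_force: 45.0
```

```bash
python3 - <<'E'
from h import *
from bench import imaging,ctrl
r={n:imaging.get_image(n) for n in('scene','top')}
cv2.imwrite('pics/c5.png',cv2.resize(r['scene']['img'][95:235,100:220],(480,560),interpolation=0))
s=ctrl.get_state();print(s['position'],s['ft_force'],s['torque'])
E
```

```text
[ 0.55920165 -0.19039711  0.13328766] [-1.15992476  0.47410596  3.76477181] [ 0.20338356  0.18565835 -0.00823555]
```

View pics/c5.png

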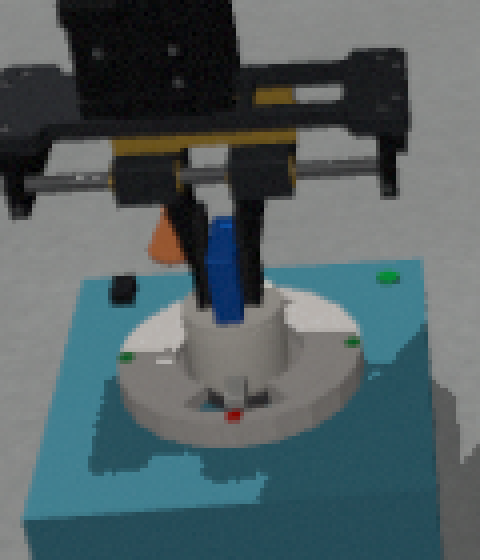

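The near lug sits in the notch beside the red dot at crop (234,415). About 5 N at the expected height means it is resting on the plate. Pushing down next.

jog_arm:
  rows: "0 0 0.4 0 0 0 1; 0 0 0.4 0 0 0 1; 0 0 0.4 0 0 0 1; 0 0 0.3 0 0 0 1; 0 0 0 0 0 0 1"

```text
time: 9.02
position: [0.5593, -0.1904, 0.1185]
tool_rot: [-0.439, 3.11, -0.001]
ft_force: [-2.1, 0.3, 9.4]
grip_width: 0.156
grip_force: 45.0
```

jog_arm:
  rows: "0 0 0.1 0 0 0.06 1; 0 0 0 0 0 0.13 1; 0 0 0 0 0 0.13 1; 0 0 0 0 0 0.13 1; 0 0 0 0 0 0.13 1"

```text
time: 9.65
position: [0.5602, -0.1914, 0.1182]
tool_rot: [0.476, 3.102, -0.003]
ft_force: [-1.5, -1.9, 9.3]
grip_width: 0.157
grip_force: 45.0
```

jog_arm:
  rows: "0 0 0 0 0 0.13 1; 0 0 0 0 0 0.13 1; 0 0 0 0 0 0.13 1; 0 0 0 0 0 0.13 1; 0 0 0 0 0 0 1"

```text
time: 10.28
position: [0.5602, -0.1914, 0.1183]
tool_rot: [1.253, 2.877, -0.002]
ft_force: [-0.8, -1.2, 8.6]
grip_width: 0.16
grip_force: 45.0
```

jog_arm:
  rows: "0 0 0 0 0 0.13 1; 0 0 0 0 0 0.13 1; 0 0 0 0 0 0.13 1; 0 0 0 0 0 0.05 1; 0 0 0 0 0 0 1"

```text
time: 10.9
position: [0.5601, -0.1912, 0.1183]
tool_rot: [1.849, 2.535, 0.0]
ft_force: [-1.9, -0.7, 10.2]
grip_width: 0.158
grip_force: 45.0
```

```bash
python3 - <<'E'
from h import *
from bench import imaging,ctrl
r=imaging.get_image('scene')
cv2.imwrite('pics/c6.png',cv2.resize(r['img'][95:235,100:220],(480,560),interpolation=0))
s=ctrl.get_state();print(s['position'],s['ft_force'],s['torque'],np.degrees(np.arctan2(*R.from_rotvec(s['tool_rot']).as_matrix()[[1,0],1])))
E
```

```text
[ 0.56011376 -0.19122968  0.11823797] [-0.89838884 -0.58235433  9.56937258] [-0.06605915  0.38358918 -0.01022654] 17.797391504695472
```

View pics/c6.png

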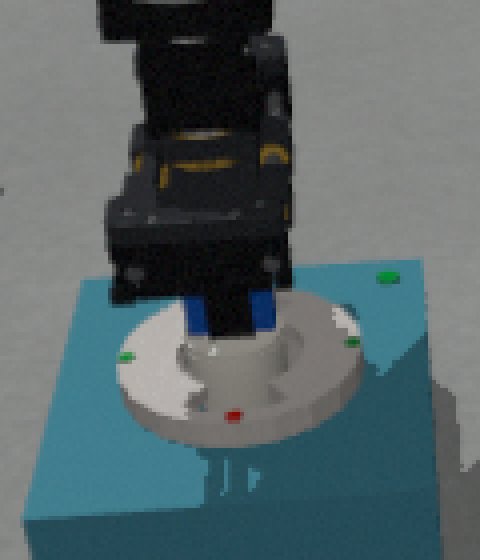

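The bar now lies along the green dots and the tool has turned 88°. I'll let it rise into the lock, then release.

jog_arm:
  rows: "0 0 -0.3 0 0 0 1; 0 0 -0.3 0 0 0 1; 0 0 -0.2 0 0 0 1; 0 0 0 0 0 0 1"

```text
time: 11.45
position: [0.5601, -0.1911, 0.1258]
tool_rot: [1.849, 2.536, 0.0]
ft_force: [-0.4, -0.9, 6.2]
grip_width: 0.155
grip_force: 45.0
```

jog_arm:
  rows: "0 0 -0.1 0 0 0 1; 0 0 0 0 0 0 1; 0 0 0 0 0 0 0; 0 0 0 0 0 0 -1; 0 0 0 0 0 0 -1"

```text
time: 12.08
position: [0.5586, -0.1901, 0.1249]
tool_rot: [-1.85, -2.538, 0.0]
ft_force: [-0.3, -0.1, 0.1]
grip_width: 0.413
grip_force: 0.0
```

jog_arm:
  rows: "0 0 0 0 0 0 -1; 0 0 0 0 0 0 -1; 0 0 0 0 0 0 -1; 0 0 0 0 0 0 -1"

```text
time: 12.58
position: [0.5589, -0.1903, 0.1256]
tool_rot: [1.851, 2.539, -0.0]
ft_force: [0.7, -0.6, -0.4]
grip_width: 0.868
grip_force: 0.0
```

jog_arm:
  rows: "0 0 -2 0 0 0 -1; 0 0 -4 0 0 0 -1; 0 0 -4 0 0 0 -1; 0 0 -4 0 0 0 -1; 0 0 0 0 0 0 -1"

```text
time: 13.2
position: [0.5612, -0.1906, 0.2713]
tool_rot: [1.845, 2.532, 0.004]
ft_force: [0.8, -0.1, 0.0]
grip_width: 1.004
grip_force: 0.0
```

jog_arm:
  rows: "0 5 0 0 0 0 -1; 0 5 0 0 0 0 -1; 0 5 0 0 0 0 -1; 0 0 0 0 0 0 -1"

```text
time: 13.7
position: [0.7035, -0.1409, 0.2625]
tool_rot: [-1.842, -2.539, -0.002]
ft_force: [0.3, -0.3, -0.2]
grip_width: 1.001
grip_force: 0.0
```

```bash
python3 - <<'E'
from h import *
from bench import imaging,ctrl
r={n:imaging.get_image(n) for n in('scene','top')}
cv2.imwrite('pics/c7.png',np.hstack([cv2.resize(r['scene']['img'][125:225,110:210],(400,400),interpolation=0),cv2.resize(r['top']['img'][120:220,312:412],(400,400),interpolation=0)]))
s=ctrl.get_state();print(s['time'],s['position'],s['ft_force'])
E
```

```text
13.8 [ 0.70137011 -0.14410929  0.26460568] [-0.25074712  0.24979961 -0.35136705]
```

View pics/c7.png

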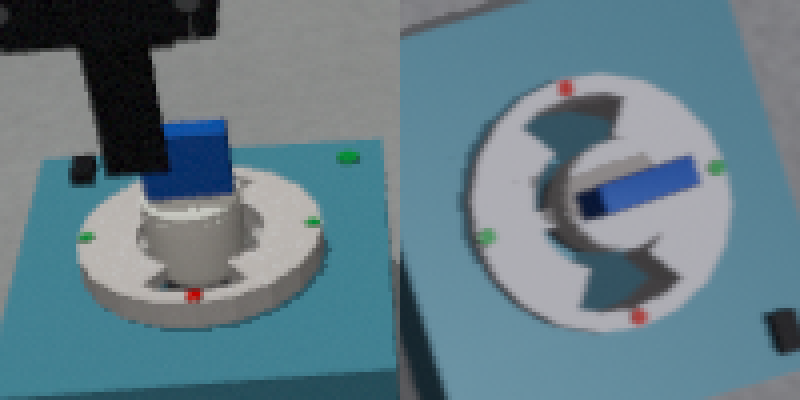

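The filter stands upright. The bar runs (578,192)–(692,157), about 17°, which matches the green-dot line at about 17°, so it is locked at roughly 90°. The gripper is clear. Handing in.

```bash
python3 -c "
from bench import ticket
print(ticket.close_job())"
```

```text
the job is handed in; nothing more can be done
None
```

The fresh filter is in the socket, turned about 88° clockwise and standing upright in line with the green dots, and I handed the job in at about 14 s. I took it as locked from the turn angle and the spring force; its final height wasn't measured. The brown filter was not touched.

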